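Put the crystal-press dies back in their tray

TASK

The four round press dies are scattered over the watchmaker's bench: put each one back in the tray, stud up and seated on the floor of the pocket made for its size, so that the smallest is in the smallest pocket and so on up to the largest. Set them down rather than drop them, and leave the square die and the three-armed case-opener chuck where they lie, for they belong to other sets.

Things in the scene. Friction and masses are not known exactly. Their poses are not given: they have to be found in the camera images.
- die_a: the smallest round press die, standing on the bench: black plastic disc 20 mm across and 14 mm thick, its lower edge bevelled 2 mm, with a plain aluminium stud 16 mm in diameter and 26 mm tall standing up from its centre (40 mm high overall; take it by the stud). Origin: centre of the underside, z up along the stud
- die_b: the second smallest round press die, standing on the bench: black plastic disc 34 mm across and 14 mm thick, its lower edge bevelled 2 mm, with a plain aluminium stud 16 mm in diameter and 26 mm tall standing up from its centre (40 mm high overall; take it by the stud). Origin: centre of the underside, z up along the stud
- die_c: the second largest round press die, standing on the bench: black plastic disc 48 mm across and 14 mm thick, its lower edge bevelled 2 mm, with a plain aluminium stud 16 mm in diameter and 26 mm tall standing up from its centre (40 mm high overall; take it by the stud). Origin: centre of the underside, z up along the stud
- die_d: the largest round press die, standing on the bench: black plastic disc 62 mm across and 14 mm thick, its lower edge bevelled 2 mm, with a plain aluminium stud 16 mm in diameter and 26 mm tall standing up from its centre (40 mm high overall; take it by the stud). Origin: centre of the underside, z up along the stud
- pocket_a: the smallest pocket, for the 20 mm die: wooden block 82 x 82 x 16 mm with a round bore 32 mm across, 10 mm deep, felt on its floor. Fixed in the square wooden tray (178 mm outside, 18 mm high) that holds the four blocks two by two, 83 mm apart, in any order. Origin: centre of the block's underside, 4 mm above the bench; bore floor 6 mm and block top 16 mm above it; z up
- pocket_b: the second smallest pocket, for the 34 mm die: wooden block 82 x 82 x 16 mm with a round bore 46 mm across, 10 mm deep, felt on its floor. Fixed in the square wooden tray (178 mm outside, 18 mm high) that holds the four blocks two by two, 83 mm apart, in any order. Origin: centre of the block's underside, 4 mm above the bench; bore floor 6 mm and block top 16 mm above it; z up
- pocket_c: the second largest pocket, for the 48 mm die: wooden block 82 x 82 x 16 mm with a round bore 60 mm across, 10 mm deep, felt on its floor. Fixed in the square wooden tray (178 mm outside, 18 mm high) that holds the four blocks two by two, 83 mm apart, in any order. Origin: centre of the block's underside, 4 mm above the bench; bore floor 6 mm and block top 16 mm above it; z up
- pocket_d: the largest pocket, for the 62 mm die: wooden block 82 x 82 x 16 mm with a round bore 74 mm across, 10 mm deep, felt on its floor. Fixed in the square wooden tray (178 mm outside, 18 mm high) that holds the four blocks two by two, 83 mm apart, in any order. Origin: centre of the block's underside, 4 mm above the bench; bore floor 6 mm and block top 16 mm above it; z up
- square_die: look-alike, to be left: die with a square black foot 42 x 42 x 14 mm and the same 16 mm stud, 40 mm high; for square watches, from another set. Origin: centre of the underside, z up. (Other small things that stand among the dies are at most 40 mm high and at least 65 mm from any die, centre to centre)
- opener_chuck: look-alike, to be left: case-opener chuck with a black three-armed foot, arms 12 mm wide reaching 27 mm from the centre, 14 mm thick, and the same 16 mm stud, 40 mm high. Origin: centre of the underside, z up
Things that resemble listed ones, but are neither listed nor needed, are in the scene too. What is shaped like the die_a but blue is not meant. Leave any red look-alike of the pocket_b alone.

How it is judged:
By the outcome, as a careful person would: the job done as asked, in the order asked, and still so for the second after the job is handed in, with the robot touching nothing.
It also fails if it takes over 86 s, if anything falls off the work surface, if the arm or the gripper's body presses on something with over 40 N, if the wrist force passes 120 N, or if a joint passes its speed limit or range.

ROBOT

A 6-joint arm with a two-finger parallel gripper is mounted at the origin on the work surface. World frame = base frame: x ahead of the robot, y to its left, z up, the work surface at z = 0. Lengths are in m, angles in rad, forces in N, time in s.
With the tool pointing down it reaches from about 0.225 to 0.875 m from the base axis. Payload 3.4 kg.
Tool frame: the origin (TCP) lies at the very end of the fingers, on their centre line; the grasp point (between the pads) lies behind it (manip.grasp_offset is the z of the grasp point in the tool frame, in m); z points along the fingers, y is the line along which they close (so a half turn about z gives the same grasp; the last joint's range is limited). The gripper opens to 85 mm and grips with 20 to 120 N. Pads are 22 mm wide; open, the fingers measure 114 mm over their backs; the gripper's body (76 mm by 85 mm) begins 54 mm behind the grasp point. The pads swing forward as they close: fully open they stand 13 mm farther back than shut.
Start: joints at [-0.121, 0.276, 1.505, -0, 1.361, -0.121], TCP at [0.575, -0, 0.231] pointing down, gripper open.
Joint ranges: [-2.89, 2.89], [-0.75, 2.08], [0.22, 2.7], [-1.18, 4.32], [0.11, 2.71], [-2.7, 2.7]. Speed limits (rad/s): [2.57, 2.57, 3.14, 3.14, 3.14, 3.14].

INTERFACE

Orientations are given as a unit quaternion [w, x, y, z].
In Python, from rig import manip gives the robot as it stands.
- The arm moves only by the shell command python3 -m pendant 'ROWS' [FORCE]. ROWS is JSON, a list of rows, each an object of numbers: "dx", "dy", "dz": the shift along the tool's x, y, z in m; "rx", "ry", "rz": the turn, a rotation vector about the tool's x, y, z in degrees; "hand": the finger opening in m, from 0 to 0.0854. In form: [{"dx": .., "dy": .., "dz": .., "rx": .., "ry": .., "rz": .., "hand": ..}, ...]. A call has 1 to 12 rows; each row shifts and turns the commanded pose from where the row before left it, along the tool's axes as they then stand; what a row does not reach is not made up. A row lasts 1/12 s, in which the tool goes at most 41.7 mm and 7.16 degrees, less where a joint would pass 70% of its speed; a pose out of reach is approached as far as the arm can. A call is refused whole if a number of a shift passes 0.0417 or a number of a turn 7.16, either way. A call with a gripper value outside its range is refused whole. The fingers move at their own pace and stop on an object; FORCE is the grip in N (left out, the last holds). Time passes only in rows, so rows that do not move let the fingers close. It gives the time, the measured TCP pose, the force, the opening and the grip force at its end, in the units of the state.
- manip.get_state(): the state, without advancing time (a new reading comes with each control period).
- manip.get_image(name): name is "scene" or "side" or "wrist"; returns a dict with "frame" (400x640x3 uint8, red, green, blue), "fx", "fy", "cx", "cy" (pixels), "position" and "attitude" of the camera in the world; the wrist camera has in their place "mount" (4x4, takes a point from camera to tool coordinates, whose origin is the TCP and whose axes are the flange's). Camera axes: x right, y up, looking along -z (the intrinsics and any distortion apply to the point x, -y, -z); pixel columns grow to the right and rows downward; lengths in m; the calibration is good to about 2 mm. A picture is of the moment at which its call begins: read the wrist's pose just before it. There is no depth.
- manip.sign_off(): hands the job in; it is judged then, once.
The state is a dict: "clock": time; "qpos": joint angles; "qd": joint speeds; "effort": joint torques, N m; "position": TCP position; "ee_rot": TCP orientation; "contact_force": force on the tool from outside, world axes, zero at the start; "moment": the same for the moment, N m; "width": finger opening in m; "gripper_force": force on a finger pad.
Only numpy, scipy, OpenCV 4.12 (cv2) and the standard library are available. Lean on these libraries where they do the work, as an engineer would, in place of code of your own. Each camera call takes 0.05 s, during which the arm holds its last target. There are 200 camera calls.

## Working session

There is one attempt and no reset: what is moved stays moved. The work goes in short steps, Python scripts to look and compute and a shell command to move; the robot and the scene stay as the last step left them, time stands still between calls to the robot, and variables do not carry over. Pictures are saved under pics/ and viewed, at most 14 in all, crops included, and the job is handed in when it is done.

```bash
mkdir -p pics; ls; python3 - <<'E'
from rig import manip
import cv2,numpy as np
print(manip.get_state()); print(manip.grasp_offset)
for n in("scene","side","wrist"):
    d=manip.get_image(n); cv2.imwrite(f"pics/{n}0.png",d["frame"][:,:,::-1])
    print(n,{k:(np.round(v,4).tolist() if not isinstance(v,str) else v) for k,v in d.items() if k!="frame"})
E
```

```text
pics
{'clock': 0.0, 'qpos': array([-1.20999992e-01,  2.76625582e-01,  1.50613226e+00,  7.83349986e-06,
        1.36068840e+00, -1.20963134e-01]), 'qd': array([ 0.00084697,  0.0002542 ,  0.00082221, -0.00084896, -0.00012824,
       -0.00087551]), 'effort': array([ 6.20495921e-04, -4.16768074e+01, -2.45808578e+01, -1.52056768e-04,
        1.11346930e-02,  1.69860516e-05]), 'position': array([5.74479105e-01, 6.07665033e-05, 2.30422610e-01]), 'ee_rot': array([-7.32006455e-04,  7.07120089e-01,  7.07092866e-01, -5.68447299e-04]), 'contact_force': array([-0.45373445, -0.7794934 , -1.34532435]), 'moment': array([-0.00023986, -0.02461769,  0.0022557 ]), 'gripper_force': 0.0, 'width': 0.08540220010049235}
-0.0187
scene {'fx': 467.9763, 'fy': 467.9763, 'cx': 317.1322, 'cy': 196.7021, 'position': [0.9544, -0.3544, 0.9035], 'attitude': [0.8601, 0.2519, 0.1296, 0.4242]}
side {'fx': 403.5235, 'fy': 403.5235, 'cx': 321.3625, 'cy': 199.9122, 'position': [0.0188, -0.6302, 0.6808], 'attitude': [0.8511, 0.4056, -0.1367, -0.304]}
wrist {'fx': 303.1829, 'fy': 303.1829, 'cx': 321.751, 'cy': 199.873, 'mount': [[-0.0007, 0.9533, 0.3022, 0.0769], [1.0, 0.001, -0.0007, -0.0009], [-0.0009, 0.3022, -0.9533, -0.1419], [0.0, 0.0, 0.0, 1.0]]}
```

View pics/scene0.png

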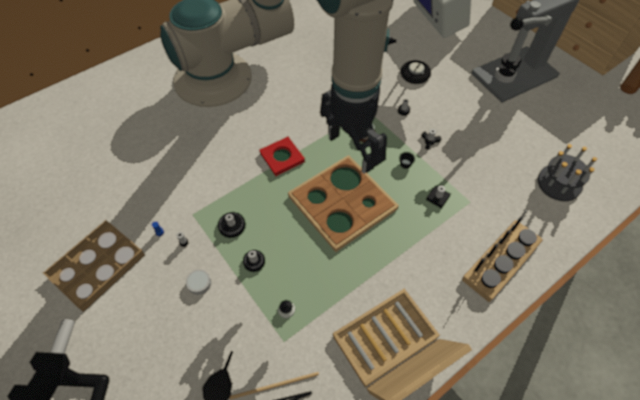

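View pics/side0.png

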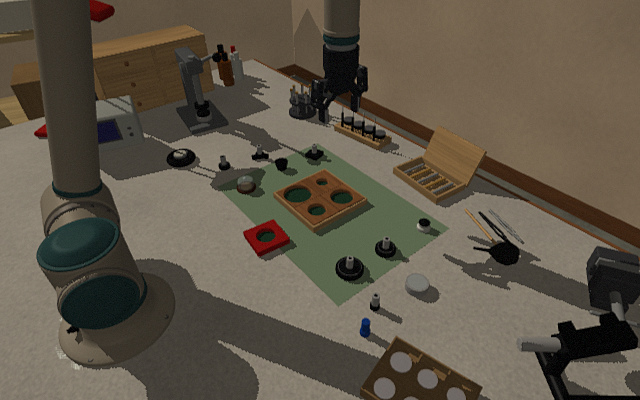

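View pics/wrist0.png

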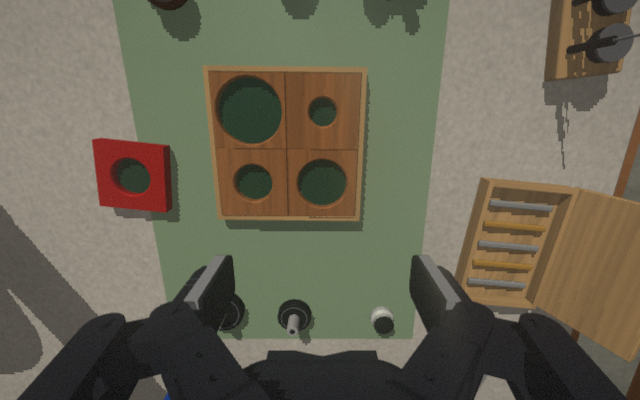

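Scene view: large studded discs at (231,222) and (254,260), a small one at (182,239), and one at (404,107). The look-alikes are blue at (157,229), chuck (431,138), square (438,195), cup (407,159), white-capped (286,309), dish (415,70) and the red pocket (282,155). The tray is at (343,202). The wrist view shows the pockets: d (249,109), a (322,111), b (254,181), c (322,182). Next is an enlarged montage to confirm the dies.

```bash
cat >h.py <<'E'
import numpy as np,cv2
from scipy.spatial.transform import Rotation as R
from rig import manip
def q(a): return R.from_quat([a[1],a[2],a[3],a[0]])
def cam(n):
    s=manip.get_state(); d=manip.get_image(n)
    if n=="wrist":
        T=np.eye(4);T[:3,:3]=q(s["ee_rot"]).as_matrix();T[:3,3]=s["position"];T=T@np.array(d["mount"]);d["P"],d["M"]=T[:3,3],T[:3,:3]
    else: d["P"],d["M"]=np.array(d["position"]),q(d["attitude"]).as_matrix()
    d["bgr"]=d["frame"][:,:,::-1].copy();return d
def ray(d,u,v): return d["M"]@np.array([(u-d["cx"])/d["fx"],-(v-d["cy"])/d["fy"],-1.])
def onz(d,u,v,z):
    r=ray(d,u,v);return d["P"]+r*(z-d["P"][2])/r[2]
def tri(d1,p1,d2,p2):
    a,b=ray(d1,*p1),ray(d2,*p2);a/=np.linalg.norm(a);b/=np.linalg.norm(b)
    t=np.linalg.lstsq(np.c_[a,-b],d2["P"]-d1["P"],rcond=None)[0]
    x,y=d1["P"]+a*t[0],d2["P"]+b*t[1];return (x+y)/2,np.linalg.norm(x-y)
def proj(d,X):
    c=d["M"].T@(np.array(X)-d["P"]);return np.round([d["cx"]-d["fx"]*c[0]/c[2],d["cy"]+d["fy"]*c[1]/c[2]],1)
E
python3 - <<'E'
from h import *
a=cam("scene");b=cam("side")
for n,u,v in[("d",231,222),("c",254,260),("a",182,239),("b?",404,107),("chuck",431,138),("sq",438,195),("cup",407,159),("cap",286,309),("dish",415,70),("tray",343,202)]:
    X=onz(a,u,v,.02);print(n,X.round(3),proj(b,X))
def cr(d,u,v,r=20): return cv2.resize(d["bgr"][v-r:v+r,u-r:u+r],(200,200),interpolation=cv2.INTER_CUBIC)
S=[(231,222),(254,260),(182,239),(404,107)];
V=[(349,267),(385,247),(375,301),(224,163)]
S2=[(431,138),(438,195),(407,159),(286,309)]
cv2.imwrite("pics/m.png",np.vstack([np.hstack([cr(a,*p) for p in S]),np.hstack([cr(b,*p) for p in V]),np.hstack([cr(a,*p) for p in S2])]))
E
```

```text
d [ 0.432 -0.202  0.02 ] [349.9 262.1]
c [ 0.539 -0.212  0.02 ] [387.6 242.1]
a [ 0.404 -0.307  0.02 ] [374.8 299.6]
b? [0.413 0.328 0.02 ] [224.3 160.9]
chuck [0.529 0.309 0.02 ] [261.1 149.9]
sq [0.657 0.204 0.02 ] [315.4 149.5]
cup [0.54  0.219 0.02 ] [280.9 161.2]
cap [ 0.665 -0.22   0.02 ] [426.3 220.2]
dish [0.331 0.446 0.02 ] [181.4 154.1]
tray [0.541 0.023 0.02 ] [323.3 192.8]
```

View pics/m.png

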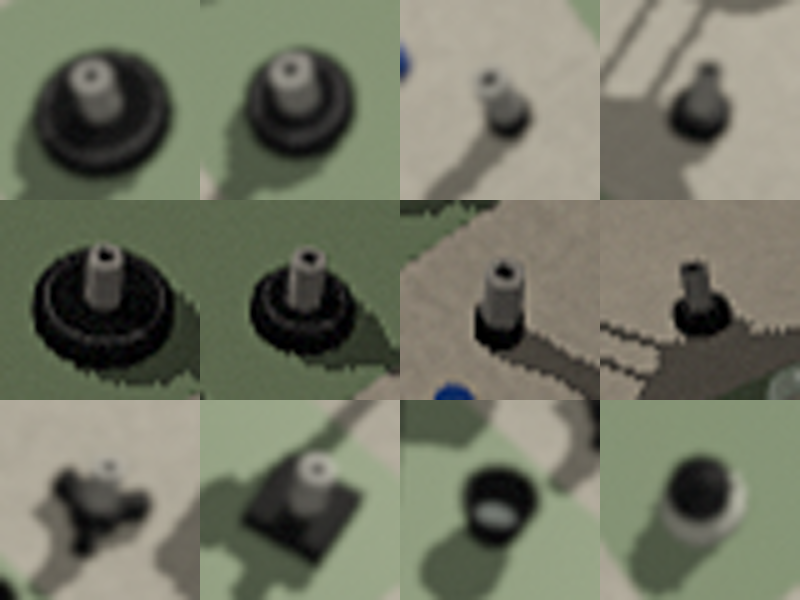

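The montage confirms plain round dies of increasing size: d (231,222), c (254,260), b (404,107) and a (182,239). The chuck, square die, cup and capped thing are clearly different. Next I triangulate the stud tops and measure the tray.

```bash
cat >tray.py <<'E'
from h import *
def wood(d,roi):
    hsv=cv2.cvtColor(d["bgr"],cv2.COLOR_BGR2HSV);m=cv2.inRange(hsv,(5,90,60),(20,255,255))
    k=np.zeros_like(m);x0,y0,x1,y1=roi;k[y0:y1,x0:x1]=m[y0:y1,x0:x1]
    k=cv2.morphologyEx(k,cv2.MORPH_CLOSE,np.ones((3,3)))
    cs,h=cv2.findContours(k,cv2.RETR_CCOMP,cv2.CHAIN_APPROX_NONE)
    o=max(range(len(cs)),key=lambda i:cv2.contourArea(cs[i]) if h[0][i][3]<0 else 0)
    holes=[cs[i] for i in range(len(cs)) if h[0][i][3]==o and cv2.contourArea(cs[i])>60]
    return cs[o],holes
E
python3 - <<'E'
from tray import *
a=cam("scene");b=cam("side");w=cam("wrist")
for n,p,r in[("d",(229.4,217.2),(350,257.6)),("c",(252.4,254.4),(386.6,239)),("a",(180,235.6),(375.6,294.6)),("b",(405.8,101),(222.6,156.2))]:
    X,e=tri(a,p,b,r);print(n,X.round(4),"gap",round(e,4),"scene@.04",onz(a,*p,.04).round(4),"side",onz(b,*r,.04).round(4))
C={}
for n,d,roi in(("wrist",w,(190,50,385,240)),("scene",a,(275,150,410,260)),("side",b,(265,160,380,240))):
    o,hs=wood(d,roi); print(n,cv2.contourArea(o))
    C[n]=[]
    for c in hs:
        P=np.array([onz(d,*p,.02)[:2] for p in c[:,0]],np.float32);(x,y),(s,t),_=cv2.fitEllipse(P)
        e=cv2.fitEllipse(c);C[n].append((d,e[0],(x,y)));print("  hole px",np.round(e[0],1),"xy@.02",round(x,4),round(y,4),"diam",round(s,4),round(t,4))
    P=np.array([onz(d,*p,.018)[:2] for p in o[:,0]],np.float32);print("  rect",cv2.minAreaRect(P))
for x in C["wrist"]:
    for y in C["scene"]:
        if np.hypot(*np.subtract(x[2],y[2]))<.03: X,e=tri(x[0],x[1],y[0],y[1]);print("tri",X.round(4),round(e,4))
E
```

```text
d [ 0.4305 -0.2026  0.0367] gap 0.0021 scene@.04 [ 0.4319 -0.2022  0.04  ] side [ 0.4284 -0.206   0.04  ]
c [ 0.5335 -0.2113  0.0339] gap 0.0025 scene@.04 [ 0.5359 -0.2112  0.04  ] side [ 0.5288 -0.2166  0.04  ]
a [ 0.4043 -0.3074  0.0359] gap 0.0001 scene@.04 [ 0.4069 -0.3076  0.04  ] side [ 0.4019 -0.3095  0.04  ]
b [0.4117 0.3319 0.0362] gap 0.0024 scene@.04 [0.4131 0.3304 0.04  ] side [0.4093 0.3243 0.04  ]
wrist 23232.5
  hole px [253.1 181.2] xy@.02 0.492 -0.0118 diam 0.0428 0.0449
  hole px [320.9 181.5] xy@.02 0.5732 -0.0126 diam 0.0574 0.0584
  hole px [321.7 111.4] xy@.02 0.5742 0.0685 diam 0.031 0.0313
  hole px [249.  109.5] xy@.02 0.493 0.0697 diam 0.0715 0.0723
  rect ((0.5324679017066956, 0.027063041925430298), (0.1779089719057083, 0.17745371162891388), 89.45256805419922)
scene 5376.0
  hole px [339.1 221.6] xy@.02 0.5749 -0.0151 diam 0.0563 0.0575
  hole px [368.3 202. ] xy@.02 0.5757 0.0678 diam 0.0271 0.0291
  hole px [316.5 196.2] xy@.02 0.4928 -0.0142 diam 0.0418 0.0433
  hole px [345.2 178. ] xy@.02 0.4931 0.0687 diam 0.0689 0.0712
  rect ((0.5352582335472107, 0.025904901325702667), (0.18076594173908234, 0.18187719583511353), 89.22667694091797)
side 3181.5
  hole px [316.  209.5] xy@.02 0.4846 -0.0173 diam 0.0434 0.0485
  hole px [341.  196.5] xy@.02 0.5672 -0.0179 diam 0.0582 0.0638
  hole px [296.8 193.6] xy@.02 0.486 0.0661 diam 0.0722 0.0769
  rect ((0.523602306842804, 0.017736241221427917), (0.19189633429050446, 0.18685436248779297), 89.25714874267578)
tri [ 0.4908 -0.0126  0.0156] 0.0003
tri [ 0.5731 -0.0133  0.0148] 0.0002
tri [0.5744 0.0689 0.0172] 0.0005
tri [0.4916 0.0706 0.0156] 0.0008
```

```bash
python3 -m pendant '[{"dx":-0.0255,"dy":-0.014,"dz":0.008,"hand":0.045},{"dx":-0.0255,"dy":-0.014,"dz":0.008},{"dx":-0.0255,"dy":-0.014,"dz":0.008},{"dx":-0.0255,"dy":-0.014,"dz":0.008},{"dx":-0.0255,"dy":-0.014,"dz":0.008},{"dx":-0.0255,"dy":-0.014,"dz":0.008},{"dx":-0.0255,"dy":-0.014,"dz":0.008},{"dx":-0.0255,"dy":-0.014,"dz":0.008},{"dx":-0.0255,"dy":-0.014,"dz":0.008},{"dx":-0.0255,"dy":-0.014,"dz":0.008},{"dx":-0.0255,"dy":-0.014,"dz":0.008},{"dx":-0.0255,"dy":-0.014,"dz":0.008}]' 30
python3 -m pendant '[{},{},{}]'
python3 - <<'E'
from h import *
w=cam("wrist");cv2.imwrite("pics/w1.png",w["bgr"]);print(manip.get_state()["position"],manip.get_state()["ee_rot"],proj(w,[.405,-.3065,.04]),proj(w,[.405,-.3065,0]),proj(w,[.431,-.2,.04]))
E
```

```text
[ 5.74983139e-01 -3.21022466e-05  2.31266940e-01] [-1.23542290e-05  7.07122499e-01  7.07091062e-01 -1.67034308e-05] [203.5 385.3] [213.  362.5] [213.6 323.4]invalid input
invalid input
```

View pics/w1.png

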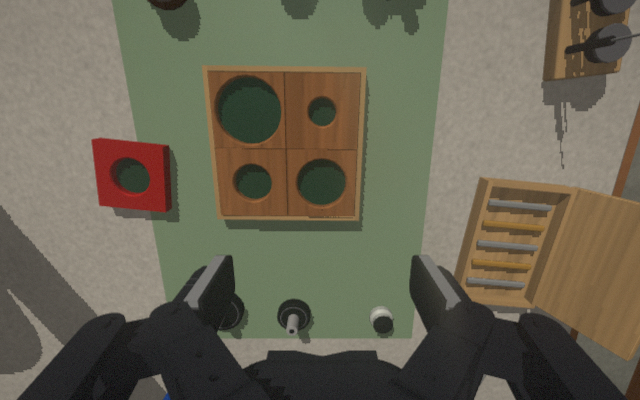

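The picture is unchanged because the call was refused. Each row probably needs every key.

```bash
python3 -m pendant '[{"dx":-0.0255,"dy":-0.014,"dz":0.008,"rx":0,"ry":0,"rz":0,"hand":0.045},{"dx":-0.0255,"dy":-0.014,"dz":0.008,"rx":0,"ry":0,"rz":0,"hand":0.045},{"dx":-0.0255,"dy":-0.014,"dz":0.008,"rx":0,"ry":0,"rz":0,"hand":0.045},{"dx":-0.0255,"dy":-0.014,"dz":0.008,"rx":0,"ry":0,"rz":0,"hand":0.045},{"dx":-0.0255,"dy":-0.014,"dz":0.008,"rx":0,"ry":0,"rz":0,"hand":0.045},{"dx":-0.0255,"dy":-0.014,"dz":0.008,"rx":0,"ry":0,"rz":0,"hand":0.045},{"dx":-0.0255,"dy":-0.014,"dz":0.008,"rx":0,"ry":0,"rz":0,"hand":0.045},{"dx":-0.0255,"dy":-0.014,"dz":0.008,"rx":0,"ry":0,"rz":0,"hand":0.045},{"dx":-0.0255,"dy":-0.014,"dz":0.008,"rx":0,"ry":0,"rz":0,"hand":0.045},{"dx":-0.0255,"dy":-0.014,"dz":0.008,"rx":0,"ry":0,"rz":0,"hand":0.045},{"dx":-0.0255,"dy":-0.014,"dz":0.008,"rx":0,"ry":0,"rz":0,"hand":0.045},{"dx":-0.0255,"dy":-0.014,"dz":0.008,"rx":0,"ry":0,"rz":0,"hand":0.045}]' 30
python3 -m pendant '[{"dx":0,"dy":0,"dz":0,"rx":0,"ry":0,"rz":0,"hand":0.045},{"dx":0,"dy":0,"dz":0,"rx":0,"ry":0,"rz":0,"hand":0.045},{"dx":0,"dy":0,"dz":0,"rx":0,"ry":0,"rz":0,"hand":0.045}]'
python3 - <<'E'
from h import *
w=cam("wrist");cv2.imwrite("pics/w2.png",w["bgr"]);print(manip.get_state()["position"],manip.get_state()["ee_rot"],proj(w,[.405,-.3065,.04]),proj(w,[.405,-.3065,0]),proj(w,[.431,-.2,.04]),proj(w,[.535,-.21,.04]))
E
```

```text
clock: 1.45
position: [0.4063, -0.3072, 0.1352]
ee_rot: [0.0, 0.707, 0.707, 0.0]
contact_force: [0.7, -0.2, 0.6]
width: 0.0451
gripper_force: 0.0
clock: 1.7
position: [0.4072, -0.3058, 0.1354]
ee_rot: [-0.0, 0.707, 0.707, 0.0]
contact_force: [0.3, 0.4, 0.3]
width: 0.0451
gripper_force: 0.0
[ 0.40746953 -0.30544974  0.13557713] [1.40018577e-04 7.06979640e-01 7.07233820e-01 3.04615726e-04] [320.  202.7] [320.2 189.6] [355.7  61.6] [498.1  76.4]
```

View pics/w2.png

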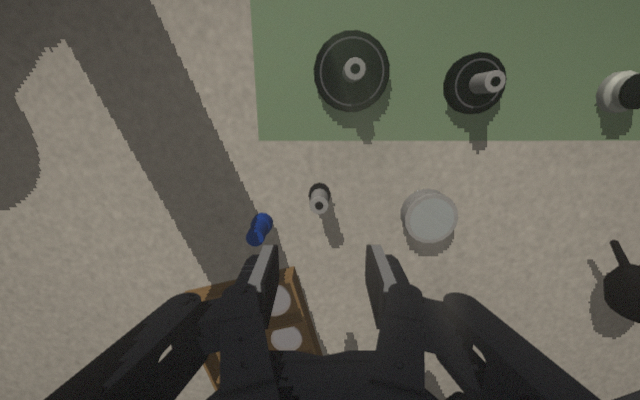

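The wrist view shows stud a at (319,205), blue at (259,230), d (354,69), c (494,82). Now I convert these to positions.

```bash
cat > stud.py <<'E'
from h import *
import sys
# refine stud top centre: dark screw hole centroid inside bright stud near predicted pixel, then cast on z=.04
def stud(d,u,v,r=14,save=None):
    g=d["bgr"].max(2);u0,v0=int(u)-r,int(v)-r;c=cv2.resize(g[v0:v0+2*r,u0:u0+2*r],None,fx=4,fy=4,interpolation=cv2.INTER_CUBIC)
    if save: cv2.imwrite(save,cv2.resize(c,None,fx=4,fy=4))
    k=cv2.HoughCircles(cv2.GaussianBlur(c,(5,5),1),cv2.HOUGH_GRADIENT,1,10,param1=80,param2=12,minRadius=22,maxRadius=60)
    return None if k is None else [(u0+x/4,v0+y/4,q/4) for x,y,q in k[0][:3]]
E
python3 - <<'E'
from stud import *
w=cam("wrist");a=cam("scene")
for n,u,v,p in(("a",319.5,204.5,(180,235.6)),("d",354,69,(229.4,217.2)),("c",494.5,82,(252.4,254.4))):
    print(n,onz(w,u,v,.04).round(4),[np.round(x,3) for x in tri(w,(u,v),a,p)],stud(w,u,v,14))
E
```

```text
a [ 0.4049 -0.3078  0.04  ] [array([ 0.405, -0.308,  0.038]), np.float64(0.001)] [(np.float32(319.125), np.float32(197.375), np.float32(8.575)), (np.float32(320.375), np.float32(203.875), np.float32(6.5)), (np.float32(322.875), np.float32(201.125), np.float32(13.925))]
d [ 0.4301 -0.2045  0.04  ] [array([ 0.43 , -0.203,  0.038]), np.float64(0.003)] [(np.float32(355.625), np.float32(68.875), np.float32(11.475)), (np.float32(352.625), np.float32(68.625), np.float32(12.475)), (np.float32(356.875), np.float32(71.375), np.float32(7.6))]
c [ 0.5333 -0.2133  0.04  ] [array([ 0.535, -0.212,  0.038]), np.float64(0.002)] [(np.float32(491.375), np.float32(80.375), np.float32(13.35)), (np.float32(495.625), np.float32(81.125), np.float32(10.675)), (np.float32(493.875), np.float32(83.125), np.float32(9.975))]
```

```bash
python3 -m pendant '[{"dx":-0.0015,"dy":-0.002,"dz":0.025,"rx":0,"ry":0,"rz":0,"hand":0.045},{"dx":0,"dy":0,"dz":0.03,"rx":0,"ry":0,"rz":0,"hand":0.045},{"dx":0,"dy":0,"dz":0.03,"rx":0,"ry":0,"rz":0,"hand":0.045},{"dx":0,"dy":0,"dz":0.018,"rx":0,"ry":0,"rz":0,"hand":0.045},{"dx":0,"dy":0,"dz":0.01,"rx":0,"ry":0,"rz":0,"hand":0.045},{"dx":0,"dy":0,"dz":0.005,"rx":0,"ry":0,"rz":0,"hand":0.045},{"dx":0,"dy":0,"dz":0,"rx":0,"ry":0,"rz":0,"hand":0.045},{"dx":0,"dy":0,"dz":0,"rx":0,"ry":0,"rz":0,"hand":0.0},{"dx":0,"dy":0,"dz":0,"rx":0,"ry":0,"rz":0,"hand":0.0},{"dx":0,"dy":0,"dz":0,"rx":0,"ry":0,"rz":0,"hand":0.0},{"dx":0,"dy":0,"dz":0,"rx":0,"ry":0,"rz":0,"hand":0.0},{"dx":0,"dy":0,"dz":0,"rx":0,"ry":0,"rz":0,"hand":0.0}]' 30
```

```text
clock: 2.85
position: [0.4058, -0.3082, 0.0185]
ee_rot: [0.001, 0.707, 0.707, 0.0]
contact_force: [-0.0, -0.0, 5.2]
width: 0.0147
gripper_force: 30.1
```

```bash
python3 -m pendant '[{"dx":0,"dy":0,"dz":-0.01,"rx":0,"ry":0,"rz":0,"hand":0.0},{"dx":0,"dy":0,"dz":-0.03,"rx":0,"ry":0,"rz":0,"hand":0.0},{"dx":0,"dy":0,"dz":-0.03,"rx":0,"ry":0,"rz":0,"hand":0.0},{"dx":0,"dy":0,"dz":-0.03,"rx":0,"ry":0,"rz":0,"hand":0.0},{"dx":0,"dy":0,"dz":0,"rx":0,"ry":0,"rz":0,"hand":0.0}]'
python3 -m pendant '[{"dx":0.02,"dy":0.009,"dz":0,"rx":0,"ry":0,"rz":0,"hand":0.0},{"dx":0.034,"dy":0.0153,"dz":0,"rx":0,"ry":0,"rz":0,"hand":0.0},{"dx":0.034,"dy":0.0153,"dz":0,"rx":0,"ry":0,"rz":0,"hand":0.0},{"dx":0.034,"dy":0.0153,"dz":0,"rx":0,"ry":0,"rz":0,"hand":0.0},{"dx":0.034,"dy":0.0153,"dz":0,"rx":0,"ry":0,"rz":0,"hand":0.0},{"dx":0.034,"dy":0.0153,"dz":0,"rx":0,"ry":0,"rz":0,"hand":0.0},{"dx":0.034,"dy":0.0153,"dz":0,"rx":0,"ry":0,"rz":0,"hand":0.0},{"dx":0.034,"dy":0.0153,"dz":0,"rx":0,"ry":0,"rz":0,"hand":0.0},{"dx":0.034,"dy":0.0153,"dz":0,"rx":0,"ry":0,"rz":0,"hand":0.0},{"dx":0.034,"dy":0.0153,"dz":0,"rx":0,"ry":0,"rz":0,"hand":0.0},{"dx":0.034,"dy":0.0153,"dz":0,"rx":0,"ry":0,"rz":0,"hand":0.0},{"dx":0.016,"dy":0.007,"dz":0,"rx":0,"ry":0,"rz":0,"hand":0.0}]'
python3 -m pendant '[{"dx":0,"dy":0,"dz":0,"rx":0,"ry":0,"rz":0,"hand":0.0},{"dx":0,"dy":0,"dz":0,"rx":0,"ry":0,"rz":0,"hand":0.0},{"dx":0,"dy":0,"dz":0,"rx":0,"ry":0,"rz":0,"hand":0.0}]'
python3 - <<'E'
from tray import *
w=cam("wrist");cv2.imwrite("pics/w3.png",w["bgr"]);s=manip.get_state();print(s["position"],q(s["ee_rot"]).as_matrix()[:,2])
for X in([.574,.0685],[.4925,.0695],[.4915,-.0125],[.573,-.0128]):print(X,proj(w,X+[.02]))
E
```

```text
clock: 3.27
position: [0.4078, -0.3103, 0.1234]
ee_rot: [0.006, 0.707, 0.707, -0.0]
contact_force: [0.1, -0.6, -0.4]
width: 0.0144
gripper_force: 29.9
clock: 4.27
position: [0.5753, 0.0724, 0.1173]
ee_rot: [-0.0, 0.706, 0.708, 0.001]
contact_force: [-0.2, 0.5, -0.3]
width: 0.0146
gripper_force: 29.8
clock: 4.52
position: [0.5731, 0.0678, 0.117]
ee_rot: [-0.0, 0.707, 0.707, -0.001]
contact_force: [0.1, -0.1, -0.9]
width: 0.0148
gripper_force: 29.8
[0.57312533 0.06740933 0.11713139] [-1.24403860e-03 -6.51554643e-04 -9.99999014e-01]
[0.574, 0.0685] [323.9 200.3]
[0.4925, 0.0695] [225.3 199.2]
[0.4915, -0.0125] [233.  285.3]
[0.573, -0.0128] [322.7 285.6]
```

View pics/w3.png

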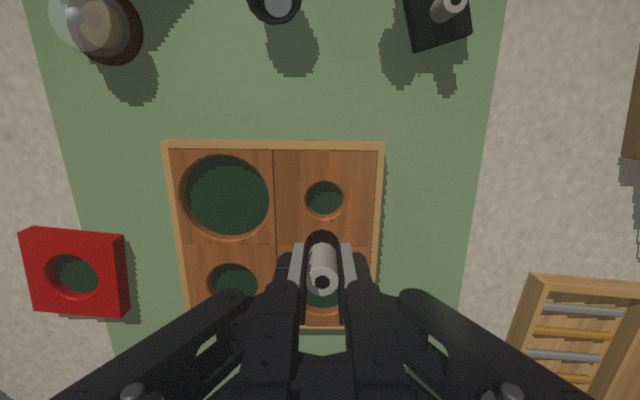

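Die a is held upright with its stud at (323,282). Pocket a is at (324,200), where I predicted it. I'll check the in-hand offset and the tray height from the two wrist positions.

```bash
python3 - <<'E'
from tray import *
w=cam("wrist");s=manip.get_state();print(s["position"])
print("stud top xy",onz(w,323,282,.139))
o,hs=wood(w,(160,130,390,255))
w0=dict(w);T=np.eye(4);T[:3,:3]=q([0,.7071068,.7071068,0]).as_matrix();T[:3,3]=[.575,0,.231];T=T@np.array(w["mount"]);w0["P"],w0["M"]=T[:3,3],T[:3,:3]
for c in hs:
    e=cv2.fitEllipse(c)[0];X=onz(w,*e,.02);print("hole",np.round(e,1),X.round(4))
    for p in((321.7,111.4),(249,109.5)):
        Y,g=tri(w,e,w0,p)
        if g<.004:print("  two-wrist tri",Y.round(4),round(g,4))
E
```

```text
[0.57327683 0.06722103 0.11725613]
stud top xy [0.57285704 0.06714323 0.139     ]
hole [323.8 197. ] [0.5739 0.0709 0.02  ]
  two-wrist tri [0.5742 0.0686 0.0124] 0.0004
hole [226.2 194.5] [0.4937 0.0732 0.02  ]
  two-wrist tri [0.4912 0.0708 0.012 ] 0.0004
```

```bash
python3 -m pendant '[{"dx":0.001,"dy":0.0005,"dz":0.015,"rx":0,"ry":0,"rz":0,"hand":0.0},{"dx":0,"dy":0,"dz":0.025,"rx":0,"ry":0,"rz":0,"hand":0.0},{"dx":0,"dy":0,"dz":0.02,"rx":0,"ry":0,"rz":0,"hand":0.0},{"dx":0,"dy":0,"dz":0.01,"rx":0,"ry":0,"rz":0,"hand":0.0},{"dx":0,"dy":0,"dz":0.008,"rx":0,"ry":0,"rz":0,"hand":0.0},{"dx":0,"dy":0,"dz":0.006,"rx":0,"ry":0,"rz":0,"hand":0.0},{"dx":0,"dy":0,"dz":0,"rx":0,"ry":0,"rz":0,"hand":0.0},{"dx":0,"dy":0,"dz":0,"rx":0,"ry":0,"rz":0,"hand":0.0}]'
python3 -m pendant '[{"dx":0,"dy":0,"dz":0.003,"rx":0,"ry":0,"rz":0,"hand":0.0},{"dx":0,"dy":0,"dz":0.002,"rx":0,"ry":0,"rz":0,"hand":0.0},{"dx":0,"dy":0,"dz":0,"rx":0,"ry":0,"rz":0,"hand":0.0},{"dx":0,"dy":0,"dz":0,"rx":0,"ry":0,"rz":0,"hand":0.0}]'
```

```text
clock: 5.28
position: [0.575, 0.0693, 0.0338]
ee_rot: [0.0, 0.707, 0.707, 0.0]
contact_force: [-0.2, 0.0, 0.4]
width: 0.0146
gripper_force: 29.8
clock: 5.62
position: [0.5747, 0.0696, 0.0286]
ee_rot: [0.0, 0.707, 0.707, 0.0]
contact_force: [0.4, 0.2, -0.6]
width: 0.0147
gripper_force: 29.8
```

```bash
python3 -m pendant '[{"dx":0,"dy":0,"dz":0.001,"rx":0,"ry":0,"rz":0,"hand":0.0},{"dx":0,"dy":0,"dz":0,"rx":0,"ry":0,"rz":0,"hand":0.0},{"dx":0,"dy":0,"dz":0,"rx":0,"ry":0,"rz":0,"hand":0.0}]'
python3 -m pendant '[{"dx":0,"dy":0,"dz":0.001,"rx":0,"ry":0,"rz":0,"hand":0.0},{"dx":0,"dy":0,"dz":0,"rx":0,"ry":0,"rz":0,"hand":0.0},{"dx":0,"dy":0,"dz":0,"rx":0,"ry":0,"rz":0,"hand":0.0}]'
```

```text
clock: 5.87
position: [0.5748, 0.0696, 0.0285]
ee_rot: [0.0, 0.707, 0.707, 0.0]
contact_force: [-1.6, -0.3, 5.2]
width: 0.015
gripper_force: 30.4
clock: 6.12
position: [0.5748, 0.0696, 0.0284]
ee_rot: [0.001, 0.707, 0.707, 0.0]
contact_force: [-2.7, -0.1, 12.0]
width: 0.0147
gripper_force: 31.0
```

```bash
python3 -m pendant '[{"dx":0,"dy":0,"dz":-0.0015,"rx":0,"ry":0,"rz":0,"hand":0.0},{"dx":0,"dy":0,"dz":0,"rx":0,"ry":0,"rz":0,"hand":0.045},{"dx":0,"dy":0,"dz":0,"rx":0,"ry":0,"rz":0,"hand":0.045},{"dx":0,"dy":0,"dz":0,"rx":0,"ry":0,"rz":0,"hand":0.045},{"dx":0,"dy":0,"dz":0,"rx":0,"ry":0,"rz":0,"hand":0.045},{"dx":0,"dy":0,"dz":-0.01,"rx":0,"ry":0,"rz":0,"hand":0.045},{"dx":0,"dy":0,"dz":-0.03,"rx":0,"ry":0,"rz":0,"hand":0.045},{"dx":0,"dy":0,"dz":-0.03,"rx":0,"ry":0,"rz":0,"hand":0.045},{"dx":0,"dy":0,"dz":-0.03,"rx":0,"ry":0,"rz":0,"hand":0.045}]'
python3 -m pendant '[{"dx":0.026,"dy":-0.0162,"dz":-0.001,"rx":0,"ry":0,"rz":0,"hand":0.045},{"dx":0.026,"dy":-0.0162,"dz":-0.001,"rx":0,"ry":0,"rz":0,"hand":0.045},{"dx":0.026,"dy":-0.0162,"dz":-0.001,"rx":0,"ry":0,"rz":0,"hand":0.045},{"dx":0.026,"dy":-0.0162,"dz":-0.001,"rx":0,"ry":0,"rz":0,"hand":0.045},{"dx":0.026,"dy":-0.0162,"dz":-0.001,"rx":0,"ry":0,"rz":0,"hand":0.045},{"dx":0.026,"dy":-0.0162,"dz":-0.001,"rx":0,"ry":0,"rz":0,"hand":0.045},{"dx":0.026,"dy":-0.0162,"dz":-0.001,"rx":0,"ry":0,"rz":0,"hand":0.045},{"dx":0.026,"dy":-0.0162,"dz":-0.001,"rx":0,"ry":0,"rz":0,"hand":0.045},{"dx":0.026,"dy":-0.0162,"dz":-0.001,"rx":0,"ry":0,"rz":0,"hand":0.045},{"dx":0.026,"dy":-0.0162,"dz":-0.001,"rx":0,"ry":0,"rz":0,"hand":0.045},{"dx":0,"dy":0,"dz":0,"rx":0,"ry":0,"rz":0,"hand":0.045},{"dx":0,"dy":0,"dz":0,"rx":0,"ry":0,"rz":0,"hand":0.045}]'
python3 -m pendant '[{"dx":0,"dy":0,"dz":0,"rx":0,"ry":0,"rz":0,"hand":0.045},{"dx":0,"dy":0,"dz":0,"rx":0,"ry":0,"rz":0,"hand":0.045}]'
python3 - <<'E'
from h import *
w=cam("wrist");a=cam("scene");s=manip.get_state();print(s["position"],q(s["ee_rot"]).as_matrix()[:,2])
p=proj(w,[.412,.331,.04]);print(p);u,v=p.astype(int)
c=cv2.resize(w["bgr"][v-50:v+50,u-70:u+70],(700,500),interpolation=cv2.INTER_CUBIC);cv2.imwrite("pics/w4.png",c);print("crop origin",u-70,v-50,"x5")
cv2.imwrite("pics/s4.png",a["bgr"])
E
```

```text
clock: 6.87
position: [0.5742, 0.0695, 0.1291]
ee_rot: [-0.0, 0.707, 0.707, -0.0]
contact_force: [0.9, 0.3, -0.3]
width: 0.0447
gripper_force: 0.0
clock: 7.87
position: [0.4118, 0.3306, 0.1384]
ee_rot: [0.0, 0.706, 0.708, 0.0]
contact_force: [-0.3, 0.4, -0.9]
width: 0.0455
gripper_force: 0.0
clock: 8.03
position: [0.4131, 0.3287, 0.138]
ee_rot: [0.0, 0.707, 0.707, 0.0]
contact_force: [-1.1, -0.3, 0.2]
width: 0.0451
gripper_force: 0.0
[0.41320381 0.32854541 0.13784735] [ 1.37821181e-04 -3.16462957e-04 -9.99999940e-01]
[321.2 198.2]
crop origin 251 148 x5
```

View pics/w4.png

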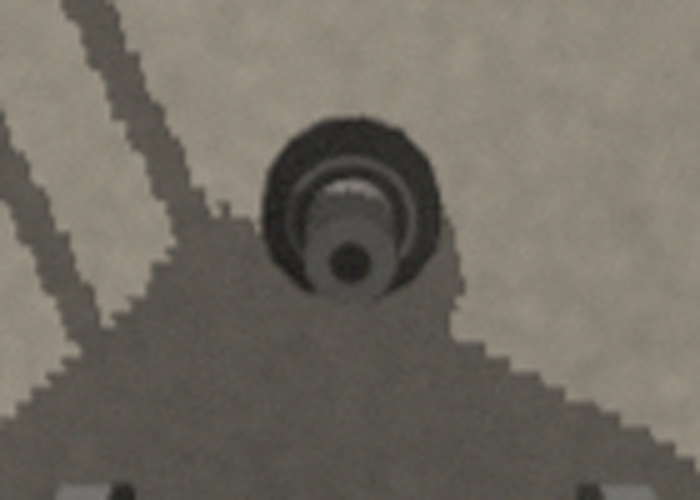

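The crop shows a round disc about 33 mm across with its stud top at crop (350,262), which is pixel (321,200.4). That is die_b.

```bash
python3 - <<'E'
from h import *
w=cam("wrist");a=cam("scene");print(manip.get_state()["position"],onz(w,321,200.4,.04),tri(w,(321,200.4),a,(405.8,101)))
E
```

```text
[0.41312266 0.32868555 0.13780345] [0.41184082 0.3289818  0.04      ] (array([0.41257861, 0.32961504, 0.04055485]), np.float64(0.0017097193670802774))
```

```bash
python3 -m pendant '[{"dx":0,"dy":-0.001,"dz":0.0275,"rx":0,"ry":0,"rz":0,"hand":0.045},{"dx":0,"dy":0,"dz":0.03,"rx":0,"ry":0,"rz":0,"hand":0.045},{"dx":0,"dy":0,"dz":0.03,"rx":0,"ry":0,"rz":0,"hand":0.045},{"dx":0,"dy":0,"dz":0.018,"rx":0,"ry":0,"rz":0,"hand":0.045},{"dx":0,"dy":0,"dz":0.01,"rx":0,"ry":0,"rz":0,"hand":0.045},{"dx":0,"dy":0,"dz":0.005,"rx":0,"ry":0,"rz":0,"hand":0.045},{"dx":0,"dy":0,"dz":0,"rx":0,"ry":0,"rz":0,"hand":0.045},{"dx":0,"dy":0,"dz":0,"rx":0,"ry":0,"rz":0,"hand":0.0},{"dx":0,"dy":0,"dz":0,"rx":0,"ry":0,"rz":0,"hand":0.0},{"dx":0,"dy":0,"dz":0,"rx":0,"ry":0,"rz":0,"hand":0.0},{"dx":0,"dy":0,"dz":0,"rx":0,"ry":0,"rz":0,"hand":0.0},{"dx":0,"dy":0,"dz":0,"rx":0,"ry":0,"rz":0,"hand":0.0}]' 30
```

```text
clock: 9.23
position: [0.4126, 0.3301, 0.0186]
ee_rot: [0.0, 0.707, 0.707, 0.001]
contact_force: [-0.1, 0.0, 5.9]
width: 0.0148
gripper_force: 29.6
```

View pics/s4.png

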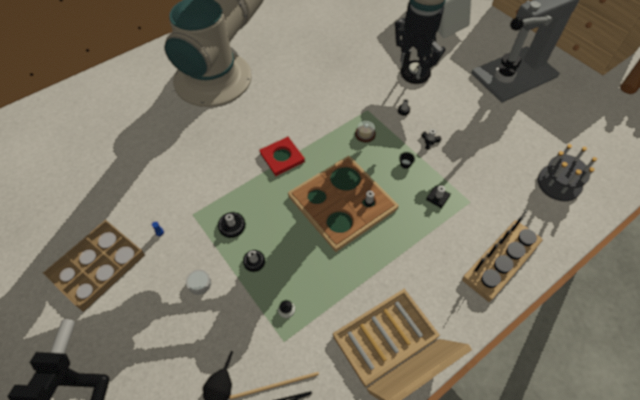

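Die a stands in pocket a at (370,198) in the scene view. Carrying b next.

```bash
python3 -m pendant '[{"dx":0,"dy":0,"dz":-0.01,"rx":0,"ry":0,"rz":0,"hand":0.0},{"dx":0,"dy":0,"dz":-0.03,"rx":0,"ry":0,"rz":0,"hand":0.0},{"dx":0,"dy":0,"dz":-0.03,"rx":0,"ry":0,"rz":0,"hand":0.0},{"dx":0,"dy":0,"dz":-0.03,"rx":0,"ry":0,"rz":0,"hand":0.0},{"dx":0,"dy":0,"dz":0,"rx":0,"ry":0,"rz":0,"hand":0.0}]'
python3 -m pendant '[{"dx":-0.02,"dy":0.005,"dz":0,"rx":0,"ry":0,"rz":0,"hand":0.0},{"dx":-0.0305,"dy":0.007,"dz":0,"rx":0,"ry":0,"rz":0,"hand":0.0},{"dx":-0.0305,"dy":0.007,"dz":0,"rx":0,"ry":0,"rz":0,"hand":0.0},{"dx":-0.0305,"dy":0.007,"dz":0,"rx":0,"ry":0,"rz":0,"hand":0.0},{"dx":-0.0305,"dy":0.007,"dz":0,"rx":0,"ry":0,"rz":0,"hand":0.0},{"dx":-0.0305,"dy":0.007,"dz":0,"rx":0,"ry":0,"rz":0,"hand":0.0},{"dx":-0.0305,"dy":0.007,"dz":0,"rx":0,"ry":0,"rz":0,"hand":0.0},{"dx":-0.0305,"dy":0.007,"dz":0,"rx":0,"ry":0,"rz":0,"hand":0.0},{"dx":-0.0305,"dy":0.007,"dz":0,"rx":0,"ry":0,"rz":0,"hand":0.0},{"dx":-0.0305,"dy":0.007,"dz":0,"rx":0,"ry":0,"rz":0,"hand":0.0},{"dx":-0.0305,"dy":0.007,"dz":0,"rx":0,"ry":0,"rz":0,"hand":0.0},{"dx":-0.018,"dy":0.005,"dz":0,"rx":0,"ry":0,"rz":0,"hand":0.0}]'
python3 -m pendant '[{"dx":0,"dy":0,"dz":0,"rx":0,"ry":0,"rz":0,"hand":0.0},{"dx":0,"dy":0,"dz":0,"rx":0,"ry":0,"rz":0,"hand":0.0},{"dx":0,"dy":0,"dz":0,"rx":0,"ry":0,"rz":0,"hand":0.0},{"dx":0,"dy":0,"dz":0,"rx":0,"ry":0,"rz":0,"hand":0.0}]'
```

```text
clock: 9.65
position: [0.4148, 0.3316, 0.1235]
ee_rot: [0.001, 0.707, 0.707, 0.006]
contact_force: [0.3, 0.6, -0.1]
width: 0.0148
gripper_force: 29.3
clock: 10.65
position: [0.4917, -0.0163, 0.1174]
ee_rot: [0.0, 0.708, 0.707, -0.0]
contact_force: [0.0, 0.0, 0.2]
width: 0.0147
gripper_force: 29.3
clock: 10.98
position: [0.4908, -0.0124, 0.1172]
ee_rot: [-0.001, 0.707, 0.707, -0.0]
contact_force: [-0.4, 1.0, 0.2]
width: 0.0148
gripper_force: 29.3
```

```bash
python3 -m pendant '[{"dx":-0.0005,"dy":0.0005,"dz":0.015,"rx":0,"ry":0,"rz":0,"hand":0.0},{"dx":0,"dy":0,"dz":0.025,"rx":0,"ry":0,"rz":0,"hand":0.0},{"dx":0,"dy":0,"dz":0.02,"rx":0,"ry":0,"rz":0,"hand":0.0},{"dx":0,"dy":0,"dz":0.01,"rx":0,"ry":0,"rz":0,"hand":0.0},{"dx":0,"dy":0,"dz":0.008,"rx":0,"ry":0,"rz":0,"hand":0.0},{"dx":0,"dy":0,"dz":0.006,"rx":0,"ry":0,"rz":0,"hand":0.0},{"dx":0,"dy":0,"dz":0.003,"rx":0,"ry":0,"rz":0,"hand":0.0},{"dx":0,"dy":0,"dz":0.001,"rx":0,"ry":0,"rz":0,"hand":0.0},{"dx":0,"dy":0,"dz":0,"rx":0,"ry":0,"rz":0,"hand":0.0},{"dx":0,"dy":0,"dz":0,"rx":0,"ry":0,"rz":0,"hand":0.0}]'
python3 -m pendant '[{"dx":0,"dy":0,"dz":0.001,"rx":0,"ry":0,"rz":0,"hand":0.0},{"dx":0,"dy":0,"dz":0.001,"rx":0,"ry":0,"rz":0,"hand":0.0},{"dx":0,"dy":0,"dz":0,"rx":0,"ry":0,"rz":0,"hand":0.0},{"dx":0,"dy":0,"dz":0,"rx":0,"ry":0,"rz":0,"hand":0.0}]'
```

```text
clock: 11.82
position: [0.4926, -0.014, 0.0299]
ee_rot: [0.001, 0.707, 0.707, 0.0]
contact_force: [0.0, -0.8, 0.3]
width: 0.0147
gripper_force: 29.3
clock: 12.15
position: [0.4927, -0.0142, 0.0286]
ee_rot: [0.001, 0.707, 0.707, 0.001]
contact_force: [-1.1, -0.1, 7.7]
width: 0.015
gripper_force: 30.1
```

```bash
python3 -m pendant '[{"dx":0,"dy":0,"dz":-0.001,"rx":0,"ry":0,"rz":0,"hand":0.0},{"dx":0,"dy":0,"dz":0,"rx":0,"ry":0,"rz":0,"hand":0.045},{"dx":0,"dy":0,"dz":0,"rx":0,"ry":0,"rz":0,"hand":0.045},{"dx":0,"dy":0,"dz":0,"rx":0,"ry":0,"rz":0,"hand":0.045},{"dx":0,"dy":0,"dz":0,"rx":0,"ry":0,"rz":0,"hand":0.045},{"dx":0,"dy":0,"dz":-0.01,"rx":0,"ry":0,"rz":0,"hand":0.045},{"dx":0,"dy":0,"dz":-0.03,"rx":0,"ry":0,"rz":0,"hand":0.045},{"dx":0,"dy":0,"dz":-0.03,"rx":0,"ry":0,"rz":0,"hand":0.045},{"dx":0,"dy":0,"dz":-0.03,"rx":0,"ry":0,"rz":0,"hand":0.045},{"dx":0,"dy":0,"dz":-0.01,"rx":0,"ry":0,"rz":0,"hand":0.045}]'
python3 -m pendant '[{"dx":-0.028,"dy":0.006,"dz":0,"rx":0,"ry":0,"rz":0,"hand":0.045},{"dx":-0.028,"dy":0.006,"dz":0,"rx":0,"ry":0,"rz":0,"hand":0.045},{"dx":-0.028,"dy":0.006,"dz":0,"rx":0,"ry":0,"rz":0,"hand":0.045},{"dx":-0.028,"dy":0.006,"dz":0,"rx":0,"ry":0,"rz":0,"hand":0.045},{"dx":-0.028,"dy":0.006,"dz":0,"rx":0,"ry":0,"rz":0,"hand":0.045},{"dx":-0.028,"dy":0.006,"dz":0,"rx":0,"ry":0,"rz":0,"hand":0.045},{"dx":-0.02,"dy":0.004,"dz":0,"rx":0,"ry":0,"rz":0,"hand":0.045},{"dx":-0.01,"dy":0.002,"dz":0,"rx":0,"ry":0,"rz":0,"hand":0.045},{"dx":0,"dy":0,"dz":0,"rx":0,"ry":0,"rz":0,"hand":0.045},{"dx":0,"dy":0,"dz":0,"rx":0,"ry":0,"rz":0,"hand":0.045},{"dx":0,"dy":0,"dz":0,"rx":0,"ry":0,"rz":0,"hand":0.045}]'
python3 - <<'E'
from h import *
w=cam("wrist");s=manip.get_state();print(s["position"],q(s["ee_rot"]).as_matrix()[:,2])
p=proj(w,[.534,-.2125,.04]);print(p,proj(w,[.431,-.203,.04]))
cv2.imwrite("pics/w5.png",w["bgr"])
E
```

```text
clock: 12.98
position: [0.4945, -0.0144, 0.1422]
ee_rot: [0.003, 0.707, 0.707, 0.002]
contact_force: [0.9, -0.4, -0.5]
width: 0.0454
gripper_force: 0.0
clock: 13.9
position: [0.5333, -0.2105, 0.1379]
ee_rot: [-0.001, 0.707, 0.707, 0.0]
contact_force: [0.5, -0.1, -0.1]
width: 0.0449
gripper_force: 0.0
[ 0.53343586 -0.21039296  0.13806075] [-9.36309738e-04  1.16980506e-03 -9.99998877e-01]
[323.6 203.4] [198.6 192.5]
```

View pics/w5.png

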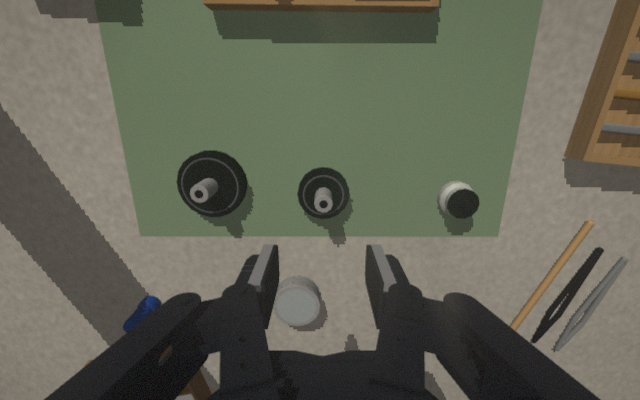

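Stud c's top is at (323,205), so c is at about (0.5335, -0.2135). Stud d's top is at (199,194), so d is at about (0.431, -0.204).

```bash
python3 -m pendant '[{"dx":-0.0015,"dy":0,"dz":0.028,"rx":0,"ry":0,"rz":0,"hand":0.045},{"dx":0,"dy":0,"dz":0.03,"rx":0,"ry":0,"rz":0,"hand":0.045},{"dx":0,"dy":0,"dz":0.03,"rx":0,"ry":0,"rz":0,"hand":0.045},{"dx":0,"dy":0,"dz":0.018,"rx":0,"ry":0,"rz":0,"hand":0.045},{"dx":0,"dy":0,"dz":0.01,"rx":0,"ry":0,"rz":0,"hand":0.045},{"dx":0,"dy":0,"dz":0.005,"rx":0,"ry":0,"rz":0,"hand":0.045},{"dx":0,"dy":0,"dz":0,"rx":0,"ry":0,"rz":0,"hand":0.045},{"dx":0,"dy":0,"dz":0,"rx":0,"ry":0,"rz":0,"hand":0.0},{"dx":0,"dy":0,"dz":0,"rx":0,"ry":0,"rz":0,"hand":0.0},{"dx":0,"dy":0,"dz":0,"rx":0,"ry":0,"rz":0,"hand":0.0},{"dx":0,"dy":0,"dz":0,"rx":0,"ry":0,"rz":0,"hand":0.0},{"dx":0,"dy":0,"dz":0,"rx":0,"ry":0,"rz":0,"hand":0.0}]' 35
python3 -m pendant '[{"dx":0,"dy":0,"dz":-0.01,"rx":0,"ry":0,"rz":0,"hand":0.0},{"dx":0,"dy":0,"dz":-0.03,"rx":0,"ry":0,"rz":0,"hand":0.0},{"dx":0,"dy":0,"dz":-0.03,"rx":0,"ry":0,"rz":0,"hand":0.0},{"dx":0,"dy":0,"dz":-0.03,"rx":0,"ry":0,"rz":0,"hand":0.0},{"dx":0,"dy":0,"dz":0,"rx":0,"ry":0,"rz":0,"hand":0.0}]'
```

```text
clock: 14.95
position: [0.5352, -0.214, 0.0189]
ee_rot: [0.002, 0.707, 0.707, 0.001]
contact_force: [0.9, 0.6, 6.5]
width: 0.0144
gripper_force: 34.6
clock: 15.37
position: [0.5375, -0.2155, 0.124]
ee_rot: [0.006, 0.707, 0.707, 0.002]
contact_force: [1.6, 0.3, -0.5]
width: 0.0146
gripper_force: 34.3
```

```bash
python3 -m pendant '[{"dx":0.015,"dy":0.003,"dz":0,"rx":0,"ry":0,"rz":0,"hand":0.0},{"dx":0.028,"dy":0.0055,"dz":0,"rx":0,"ry":0,"rz":0,"hand":0.0},{"dx":0.028,"dy":0.0055,"dz":0,"rx":0,"ry":0,"rz":0,"hand":0.0},{"dx":0.028,"dy":0.0055,"dz":0,"rx":0,"ry":0,"rz":0,"hand":0.0},{"dx":0.028,"dy":0.0055,"dz":0,"rx":0,"ry":0,"rz":0,"hand":0.0},{"dx":0.028,"dy":0.0055,"dz":0,"rx":0,"ry":0,"rz":0,"hand":0.0},{"dx":0.028,"dy":0.0055,"dz":0,"rx":0,"ry":0,"rz":0,"hand":0.0},{"dx":0.017,"dy":0.004,"dz":0,"rx":0,"ry":0,"rz":0,"hand":0.0},{"dx":0,"dy":0,"dz":0,"rx":0,"ry":0,"rz":0,"hand":0.0},{"dx":0,"dy":0,"dz":0,"rx":0,"ry":0,"rz":0,"hand":0.0},{"dx":0,"dy":0,"dz":0,"rx":0,"ry":0,"rz":0,"hand":0.0},{"dx":0,"dy":0,"dz":0,"rx":0,"ry":0,"rz":0,"hand":0.0}]'
python3 -m pendant '[{"dx":0,"dy":0,"dz":0.015,"rx":0,"ry":0,"rz":0,"hand":0.0},{"dx":0,"dy":0,"dz":0.025,"rx":0,"ry":0,"rz":0,"hand":0.0},{"dx":0,"dy":0,"dz":0.015,"rx":0,"ry":0,"rz":0,"hand":0.0},{"dx":0,"dy":0,"dz":0.005,"rx":0,"ry":0,"rz":0,"hand":0.0},{"dx":0,"dy":0,"dz":0,"rx":0,"ry":0,"rz":0,"hand":0.0},{"dx":0,"dy":0,"dz":0,"rx":0,"ry":0,"rz":0,"hand":0.0},{"dx":0,"dy":0,"dz":0,"rx":0,"ry":0,"rz":0,"hand":0.0}]'
```

```text
clock: 16.37
position: [0.5737, -0.0146, 0.1172]
ee_rot: [0.0, 0.707, 0.707, -0.0]
contact_force: [-0.2, -0.7, -0.9]
width: 0.0147
gripper_force: 34.3
clock: 16.95
position: [0.575, -0.0141, 0.0584]
ee_rot: [0.001, 0.707, 0.707, 0.001]
contact_force: [-0.6, -0.3, -0.6]
width: 0.0143
gripper_force: 34.3
```

Over pocket c. Lowering it now.

```bash
python3 -m pendant '[{"dx":0,"dy":-0.001,"dz":0.01,"rx":0,"ry":0,"rz":0,"hand":0.0},{"dx":0,"dy":0,"dz":0.008,"rx":0,"ry":0,"rz":0,"hand":0.0},{"dx":0,"dy":0,"dz":0.006,"rx":0,"ry":0,"rz":0,"hand":0.0},{"dx":0,"dy":0,"dz":0.003,"rx":0,"ry":0,"rz":0,"hand":0.0},{"dx":0,"dy":0,"dz":0.001,"rx":0,"ry":0,"rz":0,"hand":0.0},{"dx":0,"dy":0,"dz":0,"rx":0,"ry":0,"rz":0,"hand":0.0},{"dx":0,"dy":0,"dz":0,"rx":0,"ry":0,"rz":0,"hand":0.0}]'
python3 -m pendant '[{"dx":0,"dy":0,"dz":0.001,"rx":0,"ry":0,"rz":0,"hand":0.0},{"dx":0,"dy":0,"dz":0.001,"rx":0,"ry":0,"rz":0,"hand":0.0},{"dx":0,"dy":0,"dz":0,"rx":0,"ry":0,"rz":0,"hand":0.0},{"dx":0,"dy":0,"dz":0,"rx":0,"ry":0,"rz":0,"hand":0.0}]'
```

```text
clock: 17.53
position: [0.5731, -0.0134, 0.0291]
ee_rot: [0.0, 0.707, 0.707, 0.0]
contact_force: [-0.6, 0.2, -0.6]
width: 0.0146
gripper_force: 34.3
clock: 17.87
position: [0.5734, -0.0134, 0.0288]
ee_rot: [0.0, 0.707, 0.707, 0.0]
contact_force: [-2.6, 0.9, 9.5]
width: 0.0143
gripper_force: 35.2
```

```bash
python3 -m pendant '[{"dx":0,"dy":0,"dz":-0.001,"rx":0,"ry":0,"rz":0,"hand":0.0},{"dx":0,"dy":0,"dz":0,"rx":0,"ry":0,"rz":0,"hand":0.045},{"dx":0,"dy":0,"dz":0,"rx":0,"ry":0,"rz":0,"hand":0.045},{"dx":0,"dy":0,"dz":0,"rx":0,"ry":0,"rz":0,"hand":0.045},{"dx":0,"dy":0,"dz":0,"rx":0,"ry":0,"rz":0,"hand":0.045},{"dx":0,"dy":0,"dz":-0.01,"rx":0,"ry":0,"rz":0,"hand":0.045},{"dx":0,"dy":0,"dz":-0.03,"rx":0,"ry":0,"rz":0,"hand":0.045},{"dx":0,"dy":0,"dz":-0.03,"rx":0,"ry":0,"rz":0,"hand":0.045},{"dx":0,"dy":0,"dz":-0.03,"rx":0,"ry":0,"rz":0,"hand":0.045},{"dx":0,"dy":0,"dz":-0.01,"rx":0,"ry":0,"rz":0,"hand":0.045}]'
python3 -m pendant '[{"dx":-0.024,"dy":-0.018,"dz":0,"rx":0,"ry":0,"rz":0,"hand":0.045},{"dx":-0.024,"dy":-0.018,"dz":0,"rx":0,"ry":0,"rz":0,"hand":0.045},{"dx":-0.024,"dy":-0.018,"dz":0,"rx":0,"ry":0,"rz":0,"hand":0.045},{"dx":-0.024,"dy":-0.018,"dz":0,"rx":0,"ry":0,"rz":0,"hand":0.045},{"dx":-0.024,"dy":-0.018,"dz":0,"rx":0,"ry":0,"rz":0,"hand":0.045},{"dx":-0.024,"dy":-0.018,"dz":0,"rx":0,"ry":0,"rz":0,"hand":0.045},{"dx":-0.024,"dy":-0.018,"dz":0,"rx":0,"ry":0,"rz":0,"hand":0.045},{"dx":-0.0225,"dy":-0.016,"dz":0,"rx":0,"ry":0,"rz":0,"hand":0.045},{"dx":0,"dy":0,"dz":0,"rx":0,"ry":0,"rz":0,"hand":0.045},{"dx":0,"dy":0,"dz":0,"rx":0,"ry":0,"rz":0,"hand":0.045},{"dx":0,"dy":0,"dz":0,"rx":0,"ry":0,"rz":0,"hand":0.045}]'
python3 - <<'E'
from h import *
w=cam("wrist");s=manip.get_state();print(s["position"],q(s["ee_rot"]).as_matrix()[:,2])
p=proj(w,[.431,-.204,.04]);print(p);u,v=p.astype(int)
print(u-70,v-50,onz(w,*p,.04)-onz(w,p[0],p[1]+1,.04))
cv2.imwrite("pics/w6.png",cv2.resize(w["bgr"][v-50:v+50,u-70:u+70],(700,500),interpolation=cv2.INTER_CUBIC))
E
```

```text
clock: 18.7
position: [0.5758, -0.0138, 0.1434]
ee_rot: [0.003, 0.707, 0.707, 0.003]
contact_force: [0.5, 0.3, 0.3]
width: 0.045
gripper_force: 0.0
clock: 19.62
position: [0.4312, -0.2037, 0.1383]
ee_rot: [-0.0, 0.707, 0.707, 0.0]
contact_force: [0.7, 0.3, 0.0]
width: 0.045
gripper_force: 0.0
[ 0.43145009 -0.20339021  0.13832815] [ 4.06471762e-04  5.11393767e-04 -9.99999787e-01]
[322.4 201.2]
252 151 [6.95405995e-07 8.75275294e-04 0.00000000e+00]
```

View pics/w6.png

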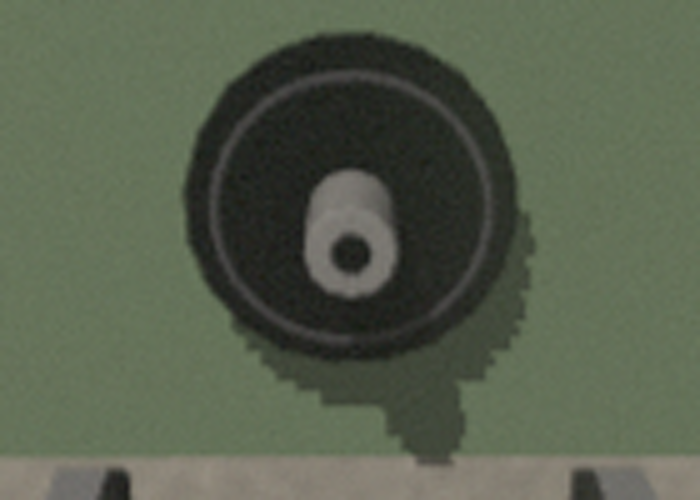

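The stud top is at (322,201.6), exactly as predicted, so d is at (0.431, -0.2045).

```bash
python3 -m pendant '[{"dx":-0.0005,"dy":0,"dz":0.028,"rx":0,"ry":0,"rz":0,"hand":0.045},{"dx":0,"dy":0,"dz":0.03,"rx":0,"ry":0,"rz":0,"hand":0.045},{"dx":0,"dy":0,"dz":0.03,"rx":0,"ry":0,"rz":0,"hand":0.045},{"dx":0,"dy":0,"dz":0.018,"rx":0,"ry":0,"rz":0,"hand":0.045},{"dx":0,"dy":0,"dz":0.01,"rx":0,"ry":0,"rz":0,"hand":0.045},{"dx":0,"dy":0,"dz":0.005,"rx":0,"ry":0,"rz":0,"hand":0.045},{"dx":0,"dy":0,"dz":0,"rx":0,"ry":0,"rz":0,"hand":0.045},{"dx":0,"dy":0,"dz":0,"rx":0,"ry":0,"rz":0,"hand":0.0},{"dx":0,"dy":0,"dz":0,"rx":0,"ry":0,"rz":0,"hand":0.0},{"dx":0,"dy":0,"dz":0,"rx":0,"ry":0,"rz":0,"hand":0.0},{"dx":0,"dy":0,"dz":0,"rx":0,"ry":0,"rz":0,"hand":0.0},{"dx":0,"dy":0,"dz":0,"rx":0,"ry":0,"rz":0,"hand":0.0}]' 40
python3 -m pendant '[{"dx":0,"dy":0,"dz":-0.01,"rx":0,"ry":0,"rz":0,"hand":0.0},{"dx":0,"dy":0,"dz":-0.03,"rx":0,"ry":0,"rz":0,"hand":0.0},{"dx":0,"dy":0,"dz":-0.03,"rx":0,"ry":0,"rz":0,"hand":0.0},{"dx":0,"dy":0,"dz":-0.03,"rx":0,"ry":0,"rz":0,"hand":0.0},{"dx":0,"dy":0,"dz":0,"rx":0,"ry":0,"rz":0,"hand":0.0}]'
```

```text
clock: 20.67
position: [0.4321, -0.2048, 0.0184]
ee_rot: [0.001, 0.707, 0.707, 0.001]
contact_force: [1.3, 1.1, 5.3]
width: 0.0145
gripper_force: 39.5
clock: 21.08
position: [0.4342, -0.2068, 0.1226]
ee_rot: [0.006, 0.707, 0.707, 0.001]
contact_force: [0.3, 0.8, -0.9]
width: 0.0146
gripper_force: 39.2
```

```bash
python3 -m pendant '[{"dx":0.017,"dy":0.0035,"dz":0,"rx":0,"ry":0,"rz":0,"hand":0.0},{"dx":0.03,"dy":0.0065,"dz":0,"rx":0,"ry":0,"rz":0,"hand":0.0},{"dx":0.03,"dy":0.0065,"dz":0,"rx":0,"ry":0,"rz":0,"hand":0.0},{"dx":0.03,"dy":0.0065,"dz":0,"rx":0,"ry":0,"rz":0,"hand":0.0},{"dx":0.03,"dy":0.0065,"dz":0,"rx":0,"ry":0,"rz":0,"hand":0.0},{"dx":0.03,"dy":0.0065,"dz":0,"rx":0,"ry":0,"rz":0,"hand":0.0},{"dx":0.03,"dy":0.0065,"dz":0,"rx":0,"ry":0,"rz":0,"hand":0.0},{"dx":0.03,"dy":0.0065,"dz":0,"rx":0,"ry":0,"rz":0,"hand":0.0},{"dx":0.03,"dy":0.0065,"dz":0,"rx":0,"ry":0,"rz":0,"hand":0.0},{"dx":0.017,"dy":0.0055,"dz":0,"rx":0,"ry":0,"rz":0,"hand":0.0},{"dx":0,"dy":0,"dz":0,"rx":0,"ry":0,"rz":0,"hand":0.0},{"dx":0,"dy":0,"dz":0,"rx":0,"ry":0,"rz":0,"hand":0.0}]'
python3 -m pendant '[{"dx":0,"dy":0,"dz":0.01,"rx":0,"ry":0,"rz":0,"hand":0.0},{"dx":0,"dy":0,"dz":0.025,"rx":0,"ry":0,"rz":0,"hand":0.0},{"dx":0,"dy":0,"dz":0.02,"rx":0,"ry":0,"rz":0,"hand":0.0},{"dx":0,"dy":0,"dz":0.005,"rx":0,"ry":0,"rz":0,"hand":0.0},{"dx":0,"dy":0,"dz":0,"rx":0,"ry":0,"rz":0,"hand":0.0},{"dx":0,"dy":0,"dz":0,"rx":0,"ry":0,"rz":0,"hand":0.0},{"dx":0,"dy":0,"dz":0,"rx":0,"ry":0,"rz":0,"hand":0.0}]'
```

```text
clock: 22.08
position: [0.4915, 0.0699, 0.1167]
ee_rot: [-0.0, 0.706, 0.708, -0.001]
contact_force: [-0.1, -0.0, -0.1]
width: 0.0145
gripper_force: 39.2
clock: 22.67
position: [0.4929, 0.0689, 0.0581]
ee_rot: [0.001, 0.707, 0.707, 0.001]
contact_force: [-1.5, -0.1, -0.8]
width: 0.0145
gripper_force: 39.2
```

```bash
python3 -m pendant '[{"dx":0.0005,"dy":-0.0005,"dz":0.01,"rx":0,"ry":0,"rz":0,"hand":0.0},{"dx":0,"dy":0,"dz":0.008,"rx":0,"ry":0,"rz":0,"hand":0.0},{"dx":0,"dy":0,"dz":0.006,"rx":0,"ry":0,"rz":0,"hand":0.0},{"dx":0,"dy":0,"dz":0.003,"rx":0,"ry":0,"rz":0,"hand":0.0},{"dx":0,"dy":0,"dz":0.001,"rx":0,"ry":0,"rz":0,"hand":0.0},{"dx":0,"dy":0,"dz":0,"rx":0,"ry":0,"rz":0,"hand":0.0},{"dx":0,"dy":0,"dz":0,"rx":0,"ry":0,"rz":0,"hand":0.0}]'
python3 -m pendant '[{"dx":0,"dy":0,"dz":0.001,"rx":0,"ry":0,"rz":0,"hand":0.0},{"dx":0,"dy":0,"dz":0.001,"rx":0,"ry":0,"rz":0,"hand":0.0},{"dx":0,"dy":0,"dz":0,"rx":0,"ry":0,"rz":0,"hand":0.0},{"dx":0,"dy":0,"dz":0,"rx":0,"ry":0,"rz":0,"hand":0.0}]'
```

```text
clock: 23.25
position: [0.4918, 0.07, 0.0295]
ee_rot: [0.0, 0.707, 0.707, 0.0]
contact_force: [0.5, -0.6, -1.0]
width: 0.0142
gripper_force: 39.2
clock: 23.58
position: [0.492, 0.07, 0.0284]
ee_rot: [0.0, 0.707, 0.707, 0.0]
contact_force: [-1.5, -0.3, 6.0]
width: 0.0145
gripper_force: 39.9
```

Seated. Now I release, rise, back off and check.

```bash
python3 -m pendant '[{"dx":0,"dy":0,"dz":-0.001,"rx":0,"ry":0,"rz":0,"hand":0.0},{"dx":0,"dy":0,"dz":0,"rx":0,"ry":0,"rz":0,"hand":0.045},{"dx":0,"dy":0,"dz":0,"rx":0,"ry":0,"rz":0,"hand":0.045},{"dx":0,"dy":0,"dz":0,"rx":0,"ry":0,"rz":0,"hand":0.045},{"dx":0,"dy":0,"dz":0,"rx":0,"ry":0,"rz":0,"hand":0.045},{"dx":0,"dy":0,"dz":-0.01,"rx":0,"ry":0,"rz":0,"hand":0.045},{"dx":0,"dy":0,"dz":-0.03,"rx":0,"ry":0,"rz":0,"hand":0.045},{"dx":0,"dy":0,"dz":-0.03,"rx":0,"ry":0,"rz":0,"hand":0.045},{"dx":0,"dy":0,"dz":-0.03,"rx":0,"ry":0,"rz":0,"hand":0.045},{"dx":0,"dy":0,"dz":-0.03,"rx":0,"ry":0,"rz":0,"hand":0.045}]'
python3 -m pendant '[{"dx":-0.02,"dy":0.01,"dz":-0.015,"rx":0,"ry":0,"rz":0,"hand":0.045},{"dx":-0.02,"dy":0.01,"dz":-0.015,"rx":0,"ry":0,"rz":0,"hand":0.045},{"dx":-0.02,"dy":0.01,"dz":-0.015,"rx":0,"ry":0,"rz":0,"hand":0.045},{"dx":-0.02,"dy":0.01,"dz":-0.015,"rx":0,"ry":0,"rz":0,"hand":0.045},{"dx":0,"dy":0,"dz":0,"rx":0,"ry":0,"rz":0,"hand":0.045},{"dx":0,"dy":0,"dz":0,"rx":0,"ry":0,"rz":0,"hand":0.045},{"dx":0,"dy":0,"dz":0,"rx":0,"ry":0,"rz":0,"hand":0.045},{"dx":0,"dy":0,"dz":0,"rx":0,"ry":0,"rz":0,"hand":0.045}]'
python3 - <<'E'
from h import *
w=cam("wrist");a=cam("scene");b=cam("side")
g=np.zeros((600,800,3),np.uint8);g[:400,:640]=0
p=proj(w,[.533,.028,.02]).astype(int);u,v=p;print(p,manip.get_state()["position"])
c=w["bgr"][max(0,v-90):v+90,u-100:u+100]
L=cv2.resize(c,(400,int(c.shape[0]*2)),interpolation=cv2.INTER_CUBIC);g[:L.shape[0],:400]=L
g[:300,400:]=cv2.resize(b["bgr"][155:245,260:380],(400,300),interpolation=cv2.INTER_CUBIC)
g[300:,400:]=cv2.resize(a["bgr"][145:265,270:430],(400,300),interpolation=cv2.INTER_CUBIC)
cv2.imwrite("pics/f.png",g)
for X in([.575,.0695],[.4925,-.014],[.573,-.0135],[.492,.0695]):print(proj(w,X+[.05]),proj(w,X+[.024]))
E
```

```text
clock: 24.42
position: [0.4911, 0.07, 0.1595]
ee_rot: [-0.0, 0.707, 0.707, -0.0]
contact_force: [0.5, -0.4, 0.0]
width: 0.0448
gripper_force: 0.0
clock: 25.08
position: [0.5303, -0.0092, 0.2173]
ee_rot: [-0.001, 0.707, 0.707, -0.001]
contact_force: [0.3, -0.8, -1.3]
width: 0.0451
gripper_force: 0.0
[325 141] [ 0.53072996 -0.00917854  0.2176155 ]
[369. 102.] [365.3 102.2]
[287.  185.3] [289.5 179.4]
[363.4 184.9] [360.4 179. ]
[283.5 102. ] [286.5 102.2]
```

View pics/f.png

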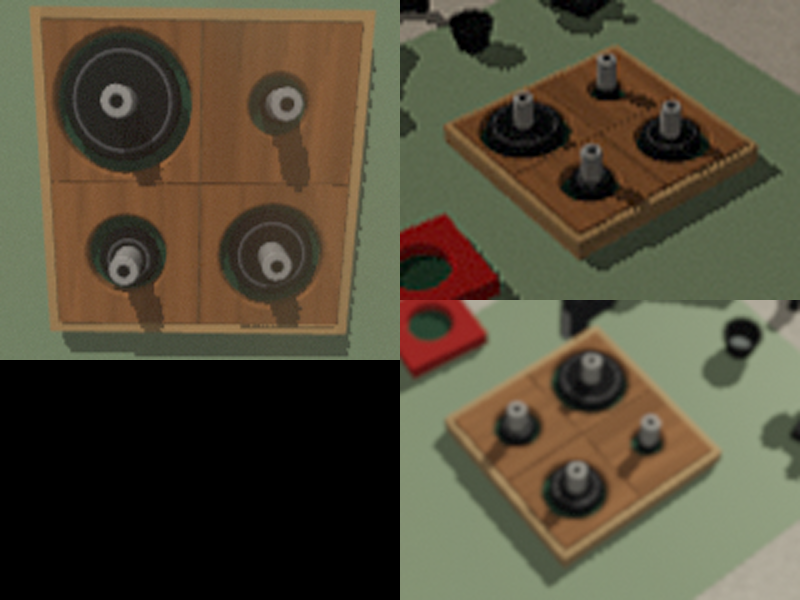

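In the final picture, three views show all four dies upright in their own pockets, and the arm is clear of them.

```bash
python3 -c "
from rig import manip
print(manip.sign_off())"
```

```text
the job is handed in; nothing more can be done
None
```

All four round dies are stud up and seated in the pockets made for their sizes, the square die and the chuck were left alone, and the job was handed in at about 25 s of the 86 s allowed.

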